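Hold a solution flask down in the sprung dock of a facial machine

TASK

To prime this facial machine's bottle dock, whose valve opens only while its sprung ring is held down, take the round flask out of the tray, carry it upright (its cap is vented) to the dock, seat it foot first in the ring and push it down until the ring is fully home on its stop. Push only on the flask, never on the ring itself, and leave the other two bottles and the screwdriver where they are. Finish while still gripping the flask and holding it fully down: do not let go.

Things in the scene. Friction and masses are not known exactly. Their poses are not given: they have to be found in the camera images.
- flask_mid (a point): The round flask, 0.24 to 0.40 kg, the only one with a ball-shaped body, 118 mm tall: this point is on its axis half-way up, 59 mm above its underside; z is its axis, up. Grey foot 38 mm across under a brown ball 68 mm across (ball centre 38 mm above the underside), neck 28 mm across, black cap. Stands upright on the tray floor, in any of three places in a row.
- flask_cap (a point): Centre of the round flask's black screw cap, on the flask's axis 104 mm above its underside; cap 36 mm across and 28 mm high, the part to grip.
- cradle_seat (a point): Centre of the sprung ring's upper rim; moves with the ring; z up; rest height 85 mm above the bench. Aluminium ring 74 mm across; conical bore 56 mm across at the rim, 44 mm at the lower edge 12 mm below. The flask's foot goes in and its ball rests on the rim: its underside is then 19 mm below this point, flask_mid 40 mm and flask_cap 85 mm above it.
- dock_deck (a point): Centre of the dock's flat top, 45 mm above the bench, straight under the ring. The dock is fixed: beige housing 150 x 150 mm on a 168 mm square steel flange, a bank of valves on its -x side. Three guide screws, 46 mm from the centre, carry the ring's ears; their heads end 38.5 mm above the deck.
- cradle (a joint): How far the ring is pressed down: 0 at rest (up), 0.018 m on its stop. Three springs: about 4.7 N to start it moving, about 10 N at the stop (flask weight included); springs back when let go. The flask's weight alone does not move it.
- tray_floor (a point): Centre of the steel tray's floor, 4 mm above the bench; the tray is fixed, 170 mm along its x and 300 mm along its y, walls 20 mm high. The three bottles stand along its y, about 95 mm apart.
- straight_mid (a point): Bystander: straight-sided bottle, 46 mm across, 98 mm tall, black cap; point half-way up, 49 mm above its underside.
- conical_mid (a point): Bystander: cone-shaped bottle, 62 mm across at the foot, 92 mm tall, black cap; point half-way up, 46 mm above its underside.
- screwdriver: Bystander: screwdriver 190 mm long lying on the bench beyond the dock and the tray; its origin is under its middle, x along it.
Things that resemble listed ones, but are neither listed nor needed, are in the scene too. What is shaped like the part that bears flask_mid but green is not meant.

How it is judged:
By the outcome, as a careful person would: the job done as asked, in the order asked, and still so for the second after the job is handed in, while the arm keeps its last pose, push and grip.
It also fails if it takes over 43 s, if anything falls off the work surface, if the arm or the gripper's body presses on something with over 40 N, if the wrist force passes 120 N, or if a joint passes its speed limit or range.

ROBOT

A 7-joint arm with a two-finger parallel gripper is mounted at the origin on the work surface. World frame = base frame: x ahead of the robot, y to its left, z up, the work surface at z = 0. Lengths are in m, angles in rad, forces in N, time in s.
With the tool pointing down it reaches from about 0.4 to 0.85 m from the base axis. Payload 10.4 kg.
Tool frame: the origin (TCP) lies on the centre line of the jaws, within the pads' length; the fingertips stand 17 mm ahead of it and the grasp point (between the pads) lies 2 mm behind it; z points along the fingers, y is the direction in which the jaws open and shut (so a half turn about z gives the same grasp; the last joint's range is limited). The gripper opens to 87 mm and grips with 3 to 60 N. Pads are 19 mm wide; open, the fingers measure 117 mm over their backs; the gripper's body (75 mm by 190 mm) begins 51 mm behind the grasp point.
Start: joints at [1.138, 0.332, -0.065, 1.46, 0.022, 1.35, -0.088], TCP at [0.249, -0.573, 0.209] pointing down, gripper open.
Joint ranges: [-2.6, 2.6], [-0.5, 2.12], [-1.47, 1.34], [0.16, 2.42], [-1.27, 4.41], [0.06, 2.06], [-2.6, 2.6]. Speed limits (rad/s): [2.22, 2.22, 2.79, 2.79, 3.14, 3.14, 3.14].

INTERFACE

Orientations are given as a unit quaternion [x, y, z, w].
In Python, from bench import r gives the robot as it stands.
- The arm moves only by the tool apply_moves, never from a script. Its argument "commands" is a list of rows, each an object with "rot": the turn, a rotation vector about the world's x, y, z in units of 180 degrees (1.0 is 180 degrees), a list of three; "linear": the shift along the world's x, y, z in units of 0.3 m (1.0 is 0.3 m), a list of three; "grip": the closure, from -1 (fully open) to 1 (shut). A call has 1 to 20 rows; each row is the pose to reach, as a shift and turn from the pose commanded when the call began, turning the shorter way round; what a row does not reach only later rows make up. A row lasts 1/10 s, in which the tool goes at most 50 mm and 8.59 degrees, less where a joint would pass 70% of its speed; a pose out of reach is approached as far as the arm can. A call with a number of a shift or a turn outside -1 to 1 is refused whole. A call with a gripper value outside its range is refused whole. The fingers move at their own pace and stop on an object; "newtons" is the grip in N (left out, the last holds). Time passes only in rows, so rows that repeat a pose let the fingers close. It gives the time, the measured TCP pose, the force and the opening at its end, in the units of the state.
- r.read_state(): the state, without advancing time (a new reading comes with each control period).
- r.camera(name): name is "scene" or "top" or "wrist"; returns a dict with "frame" (480x640x3 uint8, red, green, blue), "mtx" (3x3 intrinsics, pixels), "extrinsics" (4x4, takes a point from world to camera coordinates). Camera axes: x right, y down, z forward; pixel columns grow to the right and rows downward; lengths in m; the calibration is good to about 2 mm. The wrist camera is an equidistant fisheye: a pixel r from the principal point sees the ray r / f radians off the axis. A picture is of the moment at which its call begins. There is no depth.
- r.close_job(): hands the job in, once; it reports no verdict.
Trained networks look in a picture, given as the dict that the camera call returned (one of the last four; its "shot" number tells which), for a name from the list of things; names that differ only in an ending like _2 or _b are one class to them, and where a whole thing is asked for, a point or a joint stands for the part that bears it (a point fixed in the world has none). Each returns a list of dicts, best first, with "p" (0 to 1); they miss things now and then, are a little off and sometimes report something else, mostly with a low value. They report only what shows in the picture. A call takes as long as a camera call. They do not tell look-alikes from the thing itself.
- r.search_frame(thing, picture): "bbox" ([left, top, width, height] in pixels, round what is visible of it).
- r.spot_point(thing, picture): "location" ([column, row] in pixels: a listed point, or the origin of a listed thing).
The state is a dict: "time": time; "joint_positions": joint angles; "joint_vel": joint speeds; "joint_torque": joint torques, N m; "ee_pos": TCP position; "eef_rot": TCP orientation; "ft_force": force on the tool from outside, world axes, zero at the start; "torque": the same for the moment, N m; "width": finger opening in m.
Only numpy, scipy, OpenCV 4.12 (cv2) and the standard library are available. Lean on these libraries where they do the work, as an engineer would, in place of code of your own. Each camera call takes 0.05 s, during which the arm holds its last target. There are 200 camera calls.

## Working session

There is one attempt and no reset: what is moved stays moved. The work goes in short steps, Python scripts to look and compute and a tool call to move; the robot and the scene stay as the last step left them, time stands still between calls to the robot, and variables do not carry over. Pictures are saved under pics/ and viewed, about 8 in all and at most 12, crops included, and the job is handed in when it is done.

Besides the shell and the picture viewer there is one more tool, called in YAML: its name, and indented under it one key for each argument. apply_moves: Moves the arm, as the interface text tells. Its arguments: {"type":"object","properties":{"commands":{"type":"array","items":{"type":"object","properties":{"rot":{"type":"array","items":{"type":"number"}},"linear":{"type":"array","items":{"type":"number"}},"grip":{"type":"number"}}}},"newtons":{"type":"number"}},"required":["commands"]}

```bash
mkdir -p pics; cat > h.py <<'E'
import numpy as np, cv2
from bench import r
def ray(pic,px):
    K=np.array(pic["mtx"]);E=np.array(pic["extrinsics"])
    R=E[:3,:3];c=-R.T@E[:3,3]
    d=np.array([(px[0]-K[0,2])/K[0,0],(px[1]-K[1,2])/K[1,1],1.])
    if pic.get("fish"):
        q=d[:2];t=np.linalg.norm(q);d=np.array([*(q/max(t,1e-9)*np.sin(t)),np.cos(t)])
    d=R.T@d;return c,d/np.linalg.norm(d)
def atz(pic,px,z):
    c,d=ray(pic,px);return c+d*(z-c[2])/d[2]
def tri(rs):
    A=sum(np.eye(3)-np.outer(d,d) for c,d in rs);b=sum((np.eye(3)-np.outer(d,d))@c for c,d in rs)
    return np.linalg.solve(A,b)
def cam(n):
    p=r.camera(n);p["fish"]=n=="wrist";return p
def save(p,f): cv2.imwrite(f,cv2.cvtColor(p["frame"],cv2.COLOR_RGB2BGR))
E
python3 - <<'E'
from h import *
np.set_printoptions(precision=4,suppress=True)
ps={n:cam(n) for n in("top","scene")}
Z=dict(flask_mid=.063,flask_cap=.108,cradle_seat=.085,dock_deck=.045,tray_floor=.004,straight_mid=.053,conical_mid=.05,screwdriver=0)
for n,p in ps.items():
    save(p,f"pics/{n}.png")
    for k,z in Z.items():
        try:
            for q in r.spot_point(k,p)[:3]: print(n,k,round(q["p"],2),np.array(q["location"]),atz(p,q["location"],z))
        except Exception as e: print(k,e)
s=r.read_state();print(s["time"],s["ee_pos"],s["eef_rot"],s["ft_force"],s["width"])
E
```

```text
top flask_mid 0.71 [509.9 322.1] [ 0.4315 -0.4498  0.063 ]
top flask_mid 0.68 [445.4 284.5] [ 0.5156 -0.3123  0.063 ]
top flask_cap 0.89 [516.7 319.4] [ 0.4391 -0.4505  0.108 ]
top flask_cap 0.79 [449.  281.4] [ 0.5212 -0.3113  0.108 ]
top cradle_seat 0.63 [444.1 285.9] [ 0.5122 -0.305   0.085 ]
top cradle_seat 0.56 [217.3 292.8] [0.5055 0.1852 0.085 ]
top dock_deck 0.94 [224.1 292.7] [0.5059 0.1781 0.045 ]
top tray_floor 0.74 [393.6 283.3] [ 0.5214 -0.2049  0.004 ]
top straight_mid 0.66 [396.5 285.6] [ 0.5152 -0.206   0.053 ]
top conical_mid 0.63 [357.5 299.3] [ 0.4864 -0.1191  0.05  ]
top screwdriver 0.75 [291.6 160.5] [0.8149 0.0275 0.    ]
scene flask_mid 0.97 [206.7 167. ] [ 0.4402 -0.4444  0.063 ]
scene flask_mid 0.76 [235.9 192.2] [ 0.5181 -0.3091  0.063 ]
scene flask_mid 0.62 [272.2 219.2] [ 0.5855 -0.1729  0.063 ]
scene flask_cap 0.9 [206.6 153.6] [ 0.4426 -0.437   0.108 ]
scene flask_cap 0.61 [234.  177.6] [ 0.5197 -0.3095  0.108 ]
scene cradle_seat 0.94 [428.2 231.8] [0.5145 0.1853 0.085 ]
scene dock_deck 0.59 [427.4 248.7] [0.5247 0.1923 0.045 ]
scene tray_floor 0.7 [272.1 218.5] [ 0.5131 -0.2103  0.004 ]
scene straight_mid 0.77 [272.4 205.5] [ 0.5216 -0.2035  0.053 ]
scene conical_mid 0.84 [311.1 205.8] [ 0.48   -0.1147  0.05  ]
scene screwdriver 0.67 [315.9 330. ] [0.8115 0.0314 0.    ]
0.9 [ 0.2491 -0.5733  0.2095] [0.9791 0.2035 0.     0.0001] [0.158  0.1568 0.2173] 0.08686731311246412
```

View pics/top.png

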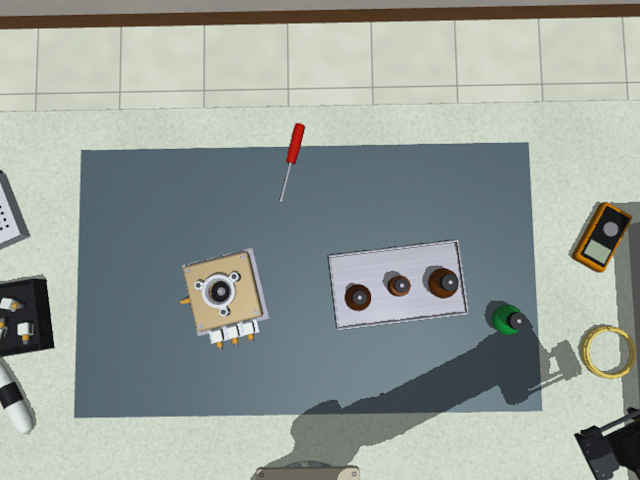

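View pics/scene.png

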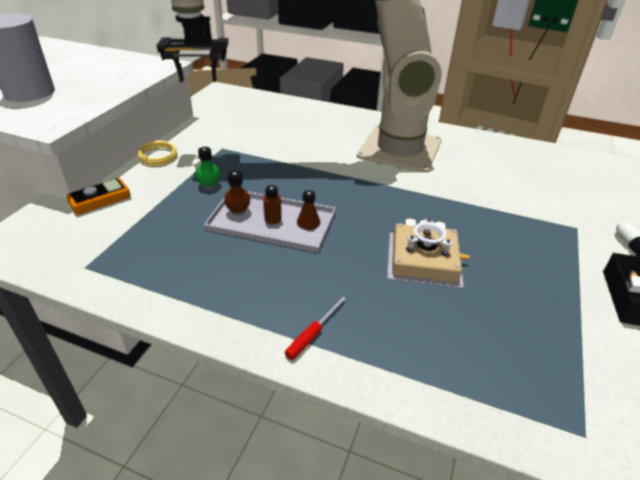

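Top view: brown ball flask at the tray's right end (443,283). The green look-alike is outside the tray (508,318), and the straight and conical bottles are at (398,286) and (357,297). The dock ring is at (219,291). I'm moving above the brown flask with the jaws turned away from its neighbours.

apply_moves:
  commands:
    - {"linear": [0.15, 0.15, 0.1], "rot": [0, 0, 0.04], "grip": -1}
    - {"linear": [0.27, 0.27, 0.1], "rot": [0, 0, 0.08], "grip": -1}
    - {"linear": [0.38, 0.38, 0.1], "rot": [0, 0, 0.12], "grip": -1}
    - {"linear": [0.5, 0.49, 0.1], "rot": [0, 0, 0.16], "grip": -1}
    - {"linear": [0.61, 0.6, 0.1], "rot": [0, 0, 0.2], "grip": -1}
    - {"linear": [0.72, 0.71, 0.1], "rot": [0, 0, 0.2], "grip": -1}
    - {"linear": [0.82, 0.81, 0.1], "rot": [0, 0, 0.2], "grip": -1}
    - {"linear": [0.88, 0.86, 0.1], "rot": [0, 0, 0.2], "grip": -1}
    - {"linear": [0.9, 0.877, 0.1], "rot": [0, 0, 0.2], "grip": -1}
    - {"linear": [0.9, 0.877, 0.1], "rot": [0, 0, 0.2], "grip": -1}
    - {"linear": [0.9, 0.877, 0.1], "rot": [0, 0, 0.2], "grip": -1}

```text
time: 2.0
ee_pos: [0.5179, -0.3118, 0.2394]
eef_rot: [0.869, 0.495, -0.0, 0.0]
ft_force: [0.4, -0.0, 0.2]
width: 0.0873
```

```bash
python3 - <<'E'
from h import *
np.set_printoptions(precision=4,suppress=True)
ps={n:cam(n) for n in("wrist","scene","top")}
save(ps["wrist"],"pics/w1.png")
Z=dict(flask_mid=.063,flask_cap=.108,straight_mid=.053)
for n,p in ps.items():
    for k,z in Z.items():
        for q in r.spot_point(k,p)[:3]: print(n,k,round(q["p"],2),np.array(q["location"]),atz(p,q["location"],z))
s=r.read_state();print(s["time"],s["ee_pos"],s["eef_rot"],s["ft_force"],s["width"])
E
```

```text
wrist flask_mid 0.82 [318.2 213.9] [ 0.5184 -0.308   0.063 ]
wrist flask_mid 0.67 [317.4 358.2] [ 0.4355 -0.4461  0.063 ]
wrist flask_cap 0.98 [317.8 227.2] [ 0.5167 -0.3106  0.108 ]
wrist flask_cap 0.9 [320.5 382.5] [ 0.438  -0.4484  0.108 ]
wrist straight_mid 0.87 [263.7 128.8] [ 0.5151 -0.2102  0.053 ]
scene flask_mid 0.9 [208.4 168.4] [ 0.4448 -0.4361  0.063 ]
scene flask_mid 0.62 [238.6 191.3] [ 0.5117 -0.3047  0.063 ]
scene flask_cap 0.62 [233.7 181.2] [ 0.5347 -0.3019  0.108 ]
scene straight_mid 0.98 [271.7 205.9] [ 0.5239 -0.2043  0.053 ]
top flask_mid 0.82 [444.1 284.2] [ 0.5163 -0.3094  0.063 ]
top flask_cap 0.92 [449.  280.4] [ 0.5233 -0.3114  0.108 ]
top straight_mid 0.96 [395.5 285.3] [ 0.5159 -0.2038  0.053 ]
2.6 [ 0.519  -0.3102  0.2395] [0.8683 0.496  0.     0.0001] [-1.2396 -0.2791 -0.2039] 0.08699495410928179
```

View pics/w1.png

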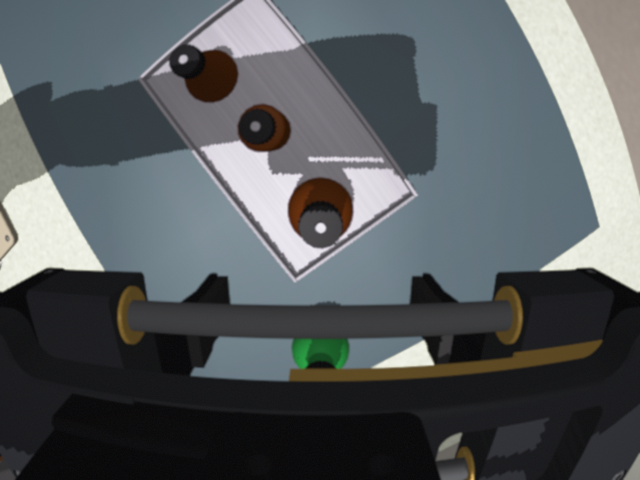

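The wrist view agrees: brown flask cap at (320,228), about (0.517,-0.310), under the TCP, with both fingers clear of the straight bottle. Descending and gripping.

apply_moves:
  commands:
    - {"linear": [0, 0, -0.08], "grip": -1}
    - {"linear": [0, 0, -0.18], "grip": -1}
    - {"linear": [0, 0, -0.28], "grip": -1}
    - {"linear": [0, 0, -0.36], "grip": -1}
    - {"linear": [0, 0, -0.41], "grip": -1}
    - {"linear": [0, 0, -0.44], "grip": -1}
    - {"linear": [0, 0, -0.44], "grip": -1}
    - {"linear": [0, 0, -0.44], "grip": 1}
    - {"linear": [0, 0, -0.44], "grip": 1}
    - {"linear": [0, 0, -0.44], "grip": 1}
    - {"linear": [0, 0, -0.44], "grip": 1}
    - {"linear": [0, 0, -0.44], "grip": 1}
    - {"linear": [0, 0, -0.44], "grip": 1}
    - {"linear": [0, 0, -0.44], "grip": 1}
    - {"linear": [0, 0, -0.44], "grip": 1}
  newtons: 40

```text
validation failed for argument at $.co...
```

apply_moves:
  commands:
    - {"linear": [0, 0, -0.08], "rot": [0, 0, 0], "grip": -1}
    - {"linear": [0, 0, -0.18], "rot": [0, 0, 0], "grip": -1}
    - {"linear": [0, 0, -0.28], "rot": [0, 0, 0], "grip": -1}
    - {"linear": [0, 0, -0.36], "rot": [0, 0, 0], "grip": -1}
    - {"linear": [0, 0, -0.41], "rot": [0, 0, 0], "grip": -1}
    - {"linear": [0, 0, -0.44], "rot": [0, 0, 0], "grip": -1}
    - {"linear": [0, 0, -0.44], "rot": [0, 0, 0], "grip": -1}
    - {"linear": [0, 0, -0.44], "rot": [0, 0, 0], "grip": 1}
    - {"linear": [0, 0, -0.44], "rot": [0, 0, 0], "grip": 1}
    - {"linear": [0, 0, -0.44], "rot": [0, 0, 0], "grip": 1}
    - {"linear": [0, 0, -0.44], "rot": [0, 0, 0], "grip": 1}
    - {"linear": [0, 0, -0.44], "rot": [0, 0, 0], "grip": 1}
    - {"linear": [0, 0, -0.44], "rot": [0, 0, 0], "grip": 1}
    - {"linear": [0, 0, -0.44], "rot": [0, 0, 0], "grip": 1}
    - {"linear": [0, 0, -0.44], "rot": [0, 0, 0], "grip": 1}
  newtons: 40

```text
time: 4.1
ee_pos: [0.5191, -0.3102, 0.1075]
eef_rot: [0.868, 0.496, 0.0, 0.0]
ft_force: [-0.3, -0.3, -0.1]
width: 0.0324
```

```bash
python3 - <<'E'
from h import *
np.set_printoptions(precision=4,suppress=True)
ps={n:cam(n) for n in("wrist","scene")}
a=ps["wrist"]["frame"][150:450,120:520];b=ps["scene"]["frame"][100:280,140:380]
im=np.hstack([a,cv2.resize(b,(400,300),interpolation=cv2.INTER_CUBIC)])
save(dict(frame=im),"pics/c1.png")
for n,p in ps.items():
    for k,z in dict(flask_mid=.063,flask_cap=.108).items():
        for q in r.spot_point(k,p)[:3]: print(n,k,round(q["p"],2),np.array(q["location"]),atz(p,q["location"],z))
s=r.read_state();print(s["time"],s["ee_pos"],s["ft_force"],s["torque"],s["width"])
E
```

```text
wrist flask_mid 0.66 [316.5 256.7] [ 0.518  -0.3082  0.063 ]
wrist flask_cap 0.76 [318.1 286.6] [ 0.518  -0.3105  0.108 ]
scene flask_mid 0.78 [206.4 166.4] [ 0.4378 -0.4469  0.063 ]
scene flask_mid 0.69 [233.8 191.2] [ 0.5162 -0.3163  0.063 ]
scene flask_mid 0.21 [272.8 204.8] [ 0.5311 -0.1974  0.063 ]
scene flask_cap 0.75 [234.5 177.6] [ 0.5192 -0.3083  0.108 ]
scene flask_cap 0.65 [319.5 332. ] [0.8983 0.07   0.108 ]
scene flask_cap 0.59 [207.6 151.6] [ 0.432  -0.4404  0.108 ]
4.4 [ 0.5191 -0.3102  0.1075] [-0.1485 -0.9929  0.005 ] [-0.0925 -0.1113  0.0173] 0.03199228827515338
```

View pics/c1.png

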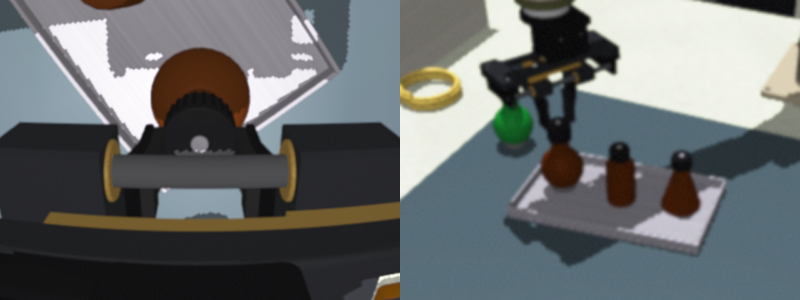

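The cap sits centred between the fingers; the dot is at crop (200,143). Soft pads would explain the 32 mm opening. Lifting and carrying part-way, stopping short of the dock so the wrist camera can see it.

apply_moves:
  commands:
    - {"linear": [0, 0, 0.05], "rot": [0, 0, 0], "grip": 1}
    - {"linear": [0, 0, 0.13], "rot": [0, 0, 0], "grip": 1}
    - {"linear": [0, 0, 0.23], "rot": [0, 0, 0], "grip": 1}
    - {"linear": [0, 0, 0.33], "rot": [0, 0, 0], "grip": 1}
    - {"linear": [0, 0, 0.43], "rot": [0, 0, 0], "grip": 1}
    - {"linear": [0, 0, 0.5], "rot": [0, 0, 0], "grip": 1}
    - {"linear": [0, 0, 0.53], "rot": [0, 0, 0], "grip": 1}
    - {"linear": [0, 0.05, 0.53], "rot": [0, 0, 0.02], "grip": 1}
    - {"linear": [0, 0.13, 0.53], "rot": [0, 0, 0.04], "grip": 1}
    - {"linear": [0, 0.23, 0.53], "rot": [0, 0, 0.06], "grip": 1}
    - {"linear": [0, 0.34, 0.53], "rot": [0, 0, 0.08], "grip": 1}
    - {"linear": [0, 0.45, 0.53], "rot": [0, 0, 0.1], "grip": 1}
    - {"linear": [0, 0.56, 0.53], "rot": [0, 0, 0.12], "grip": 1}
    - {"linear": [0, 0.67, 0.53], "rot": [0, 0, 0.14], "grip": 1}
    - {"linear": [0, 0.78, 0.53], "rot": [0, 0, 0.16], "grip": 1}
    - {"linear": [0, 0.87, 0.53], "rot": [0, 0, 0.18], "grip": 1}
    - {"linear": [0, 0.94, 0.53], "rot": [0, 0, 0.2], "grip": 1}
    - {"linear": [0, 0.98, 0.53], "rot": [0, 0, 0.2], "grip": 1}
    - {"linear": [0, 1.0, 0.53], "rot": [0, 0, 0.2], "grip": 1}
    - {"linear": [0, 1.0, 0.53], "rot": [0, 0, 0.2], "grip": 1}

```text
time: 6.4
ee_pos: [0.5191, -0.0102, 0.2664]
eef_rot: [0.673, 0.74, -0.0, -0.0]
ft_force: [0.7, -0.1, -2.4]
width: 0.0323
```

```bash
python3 - <<'E'
from h import *
np.set_printoptions(precision=4,suppress=True)
ps={n:cam(n) for n in("wrist","top","scene")}
save(ps["wrist"],"pics/w2.png")
R={}
for n,p in ps.items():
    for k,z in dict(cradle_seat=.085,dock_deck=.045,flask_mid=.222,flask_cap=.267).items():
        for i,q in enumerate(r.spot_point(k,p)[:2]):
            print(n,k,round(q["p"],2),np.array(q["location"]),atz(p,q["location"],z))
            if i==0:R.setdefault(k,[]).append(ray(p,q["location"]))
print({k:tri(v) for k,v in R.items()})
s=r.read_state();print(s["time"],s["ee_pos"],s["eef_rot"],s["ft_force"],s["torque"],s["width"],s["joint_positions"])
E
```

```text
wrist dock_deck 0.87 [329.   29.8] [0.51   0.1869 0.045 ]
wrist flask_mid 0.63 [317.8 255.4] [ 0.5176 -0.0082  0.222 ]
wrist flask_cap 0.63 [317.4 281.8] [ 0.5176 -0.0084  0.267 ]
top cradle_seat 0.78 [217.4 293.2] [0.5046 0.1849 0.085 ]
top dock_deck 0.9 [221.1 291.1] [0.5096 0.1849 0.045 ]
top flask_mid 0.81 [511.3 322.9] [ 0.4377 -0.4036  0.222 ]
top flask_cap 0.72 [517.6 322.1] [ 0.4412 -0.4012  0.267 ]
scene cradle_seat 0.58 [430.8 232.3] [0.514  0.1911 0.085 ]
scene dock_deck 0.64 [428.3 246.2] [0.515  0.1924 0.045 ]
scene flask_mid 0.83 [205.1 170. ] [ 0.6733 -0.2825  0.222 ]
scene flask_mid 0.7 [348.4 161.7] [ 0.5176 -0.0137  0.222 ]
scene flask_cap 0.84 [351.6 144.2] [ 0.5196 -0.0089  0.267 ]
scene flask_cap 0.72 [204.3 155.2] [ 0.6859 -0.2702  0.267 ]
{'dock_deck': array([0.5095, 0.1889, 0.0394]), 'flask_mid': array([ 0.5015, -0.2865,  0.1095]), 'flask_cap': array([ 0.474 , -0.1431,  0.2658]), 'cradle_seat': array([0.5043, 0.1885, 0.077 ])}
7.15 [ 0.519  -0.0102  0.2665] [0.6725 0.7401 0.     0.    ] [-0.2151  1.0275 -2.2734] [ 0.0006 -0.0897  0.0402] 0.032279163055156115 [ 0.5041  0.1161 -0.6166  1.6212  0.0677  1.4258 -0.0236]
```

View pics/w2.png

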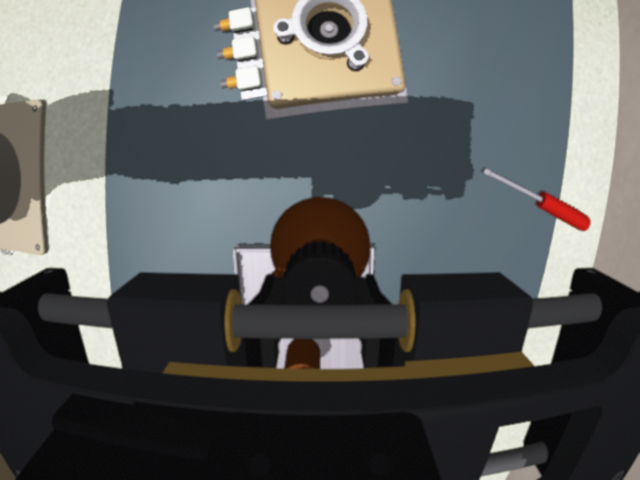

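The flask hangs upright in the grip. The ring is centred near (331,28) in the wrist view, with the valves to its left. One closer look at the ring.

apply_moves:
  commands:
    - {"linear": [-0.01, 0.05, 0], "rot": [0, 0, 0.02], "grip": 1}
    - {"linear": [-0.02, 0.14, 0], "rot": [0, 0, 0.04], "grip": 1}
    - {"linear": [-0.03, 0.23, 0], "rot": [0, 0, 0.06], "grip": 1}
    - {"linear": [-0.035, 0.29, 0], "rot": [0, 0, 0.06], "grip": 1}
    - {"linear": [-0.035, 0.32, 0], "rot": [0, 0, 0.06], "grip": 1}
    - {"linear": [-0.035, 0.32, 0], "rot": [0, 0, 0.06], "grip": 1}
    - {"linear": [-0.035, 0.32, 0], "rot": [0, 0, 0.06], "grip": 1}

```text
time: 7.85
ee_pos: [0.5086, 0.0856, 0.2664]
eef_rot: [0.6, 0.8, -0.0, 0.0]
ft_force: [-0.3, -0.2, -3.2]
width: 0.0318
```

```bash
python3 - <<'E'
from h import *
np.set_printoptions(precision=4,suppress=True)
p=cam("wrist")
save(p,"pics/w3.png")
np.savez("w3",mtx=p["mtx"],extrinsics=p["extrinsics"])
for k,z in dict(cradle_seat=.085,dock_deck=.045,flask_mid=.222,flask_cap=.267).items():
    for q in r.spot_point(k,p)[:2]: print(k,round(q["p"],2),np.array(q["location"]),atz(p,q["location"],z))
    for q in r.search_frame(k,p)[:1]: print("box",q)
s=r.read_state();print(s["time"],s["ee_pos"],s["ft_force"],s["width"])
save(dict(frame=cv2.resize(p["frame"][0:300,190:490],(600,600),interpolation=cv2.INTER_CUBIC)),"pics/w3c.png")
E
```

```text
box {'bbox': [297.5, 69.9, 88.7, 101.2], 'p': 0.67}
dock_deck 0.84 [346.1 121.1] [0.5082 0.1851 0.045 ]
box {'bbox': [232.7, 37.9, 185.4, 162.0], 'p': 0.63}
flask_mid 0.56 [318.2 258. ] [0.5073 0.0858 0.222 ]
box {'bbox': [267.8, 198.4, 102.3, 106.3], 'p': 0.86}
flask_cap 0.73 [316.1 285.5] [0.5066 0.085  0.267 ]
box {'bbox': [267.8, 201.1, 102.6, 103.2], 'p': 0.67}
8.3 [0.5086 0.0856 0.2665] [-0.442   0.3499 -2.9685] 0.03207651600848662
```

View pics/w3c.png

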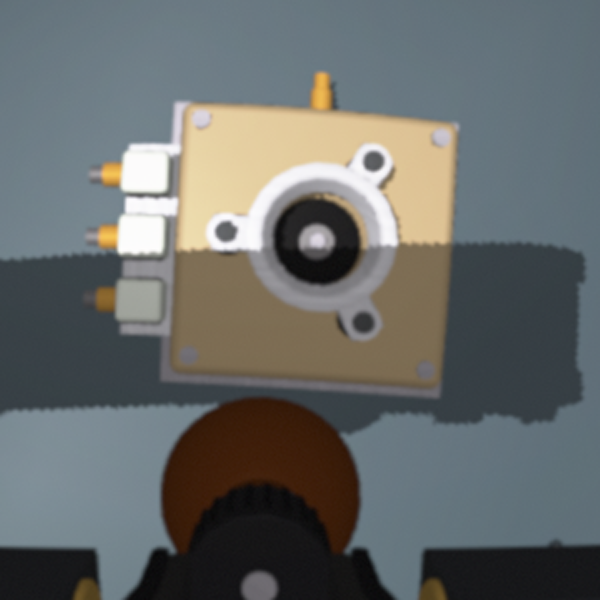

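The ring's outer rim spans columns 248–398 and rows 163–310 in the crop, so its centre is near (323,236). The guide-screw heads are at (227,232), (374,161) and (363,322).

```bash
python3 - <<'E'
from h import *
np.set_printoptions(precision=4,suppress=True)
p=dict(np.load("w3.npz"),fish=True)
P=lambda c,z: atz(p,[190+c[0]/2-.25,c[1]/2-.25],z)
L,Rr,T,B=[P(c,.085) for c in((248,236),(398,236),(323,163),(323,310))]
print("rim",(L+Rr)/2,(T+B)/2,np.linalg.norm(L-Rr),np.linalg.norm(T-B))
S=[P(c,.0835) for c in((227,232),(374,161),(363,322))]
c=np.mean(S,0);print("screws",c,[np.linalg.norm(s-c) for s in S])
# ball outline: left 162, right 360, top 398; ball centre height 0.267-.066
print("ball x",(P((162,490),.202)+P((360,490),.202))/2)
print("cap dot",P((259,586),.281))
E
```

```text
rim [0.5102 0.1868 0.085 ] [0.5101 0.1864 0.085 ] 0.07160433105554154 0.0713329762902999
screws [0.5098 0.1857 0.0835] [np.float64(0.045192707841052594), np.float64(0.0457546012696893), np.float64(0.04536273342638902)]
ball x [0.5077 0.0891 0.202 ]
cap dot [0.5076 0.0873 0.281 ]
```

apply_moves:
  commands:
    - {"linear": [0.0065, 0.05, 0], "rot": [0, 0, 0.02], "grip": 1}
    - {"linear": [0.0065, 0.14, 0], "rot": [0, 0, 0.04], "grip": 1}
    - {"linear": [0.0065, 0.23, 0], "rot": [0, 0, 0.04], "grip": 1}
    - {"linear": [0.0065, 0.3, 0], "rot": [0, 0, 0.04], "grip": 1}
    - {"linear": [0.0065, 0.335, 0], "rot": [0, 0, 0.04], "grip": 1}
    - {"linear": [0.0065, 0.335, 0], "rot": [0, 0, 0.04], "grip": 1}
    - {"linear": [0.0065, 0.335, -0.05], "rot": [0, 0, 0.04], "grip": 1}
    - {"linear": [0.0065, 0.335, -0.13], "rot": [0, 0, 0.04], "grip": 1}
    - {"linear": [0.0065, 0.335, -0.2], "rot": [0, 0, 0.04], "grip": 1}
    - {"linear": [0.0065, 0.335, -0.24], "rot": [0, 0, 0.04], "grip": 1}
    - {"linear": [0.0065, 0.335, -0.255], "rot": [0, 0, 0.04], "grip": 1}
    - {"linear": [0.0065, 0.335, -0.255], "rot": [0, 0, 0.04], "grip": 1}
    - {"linear": [0.0065, 0.335, -0.255], "rot": [0, 0, 0.04], "grip": 1}

```text
time: 9.6
ee_pos: [0.511, 0.1863, 0.1908]
eef_rot: [0.549, 0.836, 0.001, 0.0]
ft_force: [0.3, -0.2, -1.9]
width: 0.0322
```

```bash
python3 - <<'E'
from h import *
np.set_printoptions(precision=4,suppress=True)
s=r.read_state();print(s["time"],s["ee_pos"],s["eef_rot"],s["ft_force"],s["torque"],s["width"])
a=cam("scene")["frame"][90:290,330:530];b=cam("wrist")["frame"][120:420,170:470]
save(dict(frame=np.hstack([cv2.resize(x,(400,400),interpolation=cv2.INTER_CUBIC) for x in(a,b)])),"pics/d1.png")
E
```

```text
9.6 [0.511  0.1863 0.1908] [0.5485 0.8361 0.0005 0.0004] [ 0.3009 -0.1731 -1.9132] [-0.0195 -0.1093  0.0053] 0.03222069800685587
```

View pics/d1.png

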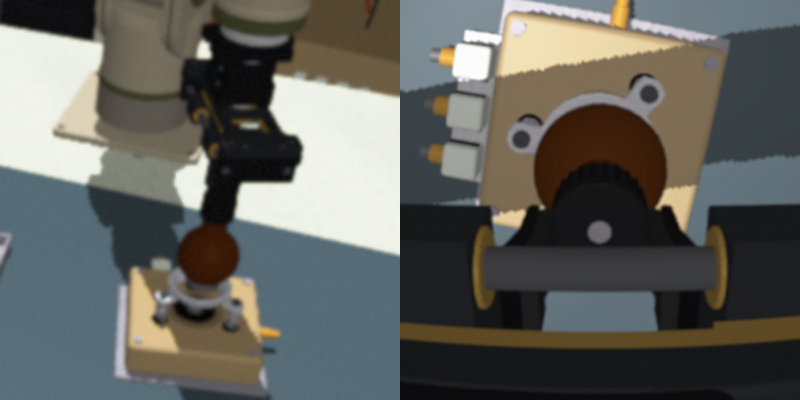

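The ball sits just above the ring, centred as far as I can see in both views: scene crop, ball (208,254) over ring (203,290). Descending slowly into the ring.

apply_moves:
  commands:
    - {"linear": [0, 0, -0.015], "rot": [0, 0, 0], "grip": 1}
    - {"linear": [0, 0, -0.03], "rot": [0, 0, 0], "grip": 1}
    - {"linear": [0, 0, -0.045], "rot": [0, 0, 0], "grip": 1}
    - {"linear": [0, 0, -0.06], "rot": [0, 0, 0], "grip": 1}
    - {"linear": [0, 0, -0.06], "rot": [0, 0, 0], "grip": 1}
    - {"linear": [0, 0, -0.06], "rot": [0, 0, 0], "grip": 1}
  newtons: 60

```text
time: 10.3
ee_pos: [0.5105, 0.1864, 0.172]
eef_rot: [0.548, 0.836, 0.0, -0.0]
ft_force: [-0.1, 0.1, -0.5]
width: 0.0006
```

The width reads 0.6 mm, so the flask has left the jaws. Looking.

```bash
python3 - <<'E'
from h import *
np.set_printoptions(precision=4,suppress=True)
s=r.read_state();print(s["time"],s["ee_pos"],s["ft_force"],s["width"])
P={n:cam(n) for n in("scene","wrist","top")}
a=P["scene"]["frame"][90:290,330:530];b=P["wrist"]["frame"][120:420,170:470]
save(dict(frame=np.hstack([cv2.resize(x,(400,400),interpolation=cv2.INTER_CUBIC) for x in(a,b)])),"pics/d2.png")
for n,p in P.items():
    for k,z in dict(flask_mid=.125,flask_cap=.17,cradle_seat=.085).items():
        for q in r.spot_point(k,p)[:3]: print(n,k,round(q["p"],2),np.array(q["location"]),atz(p,q["location"],z))
E
```

```text
10.3 [0.5105 0.1864 0.172 ] [-0.0785  0.1465 -0.5338] 0.0006397272447358302
scene flask_mid 0.93 [205.3 167.6] [ 0.5304 -0.3843  0.125 ]
scene flask_mid 0.91 [432.5 216.3] [0.5083 0.1869 0.125 ]
scene flask_cap 0.79 [207.6 152.1] [ 0.5271 -0.3734  0.17  ]
scene flask_cap 0.78 [434.8 199.5] [0.509  0.1842 0.17  ]
scene cradle_seat 0.7 [426.7 228.7] [0.5044 0.1798 0.085 ]
wrist flask_mid 0.82 [313.8 259.6] [0.5073 0.1837 0.125 ]
wrist flask_mid 0.21 [481.1 415.3] [0.6902 0.1117 0.125 ]
wrist flask_cap 0.94 [304.7 288.4] [0.5042 0.1808 0.17  ]
top flask_mid 0.83 [508.8 319.3] [ 0.4403 -0.4287  0.125 ]
top flask_mid 0.61 [213.3 290.2] [0.5106 0.1854 0.125 ]
top flask_cap 0.94 [519.  318.3] [ 0.4439 -0.4354  0.17  ]
top flask_cap 0.77 [212.7 291.6] [0.5071 0.1771 0.17  ]
top flask_cap 0.64 [394.5 286.2] [ 0.5119 -0.189   0.17  ]
top cradle_seat 0.73 [217.1 292.4] [0.5064 0.1856 0.085 ]
```

View pics/d2.png

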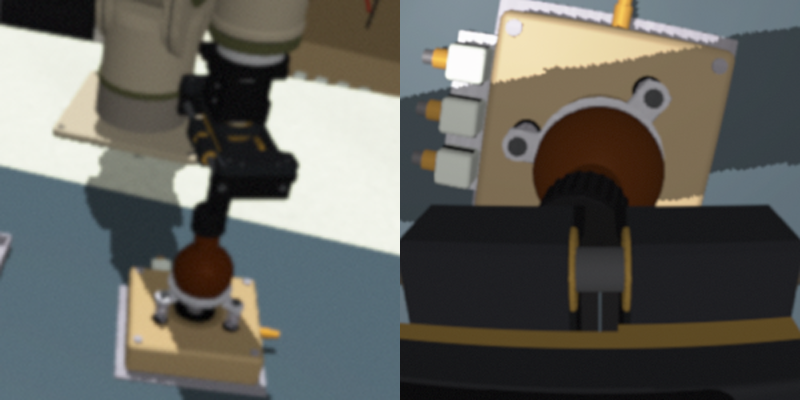

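```bash
python3 - <<'E'
from h import *
g=lambda x:(255*(x/255.)**.5).astype(np.uint8)
s=r.read_state();print(s["time"],s["ft_force"],s["width"],s["torque"])
a=cam("scene")["frame"][160:250,385:475];b=cam("wrist")["frame"][190:380,225:415]
save(dict(frame=g(np.hstack([cv2.resize(x,(400,400),interpolation=cv2.INTER_CUBIC) for x in(a,b)]))),"pics/d3.png")
E
```

```text
10.9 [0.06096316 0.61953889 0.0988812 ] 0.0004942796685050682 [ 0.0370812  -0.11072809  0.00246284]
```

View pics/d3.png

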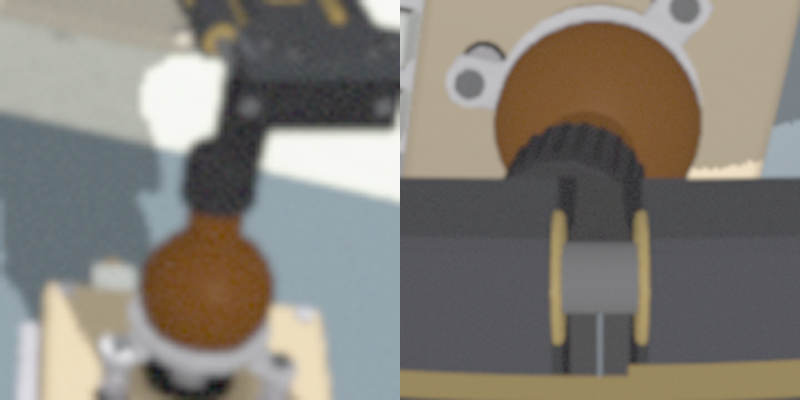

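Cap column is about 575 against ball column about 598 in the wrist crop. The flask stands in the ring slightly tilted, and the jaws are closed beside the cap. I'll raise straight up, open and measure again.

apply_moves:
  commands:
    - {"linear": [0, 0, 0.03], "rot": [0, 0, 0], "grip": 1}
    - {"linear": [0, 0, 0.08], "rot": [0, 0, 0], "grip": 1}
    - {"linear": [0, 0, 0.15], "rot": [0, 0, 0], "grip": 1}
    - {"linear": [0, 0, 0.22], "rot": [0, 0, 0], "grip": 1}
    - {"linear": [0, 0, 0.28], "rot": [0, 0, 0], "grip": 1}
    - {"linear": [0, 0, 0.28], "rot": [0, 0, 0], "grip": -1}
    - {"linear": [0, 0, 0.28], "rot": [0, 0, 0], "grip": -1}
    - {"linear": [0, 0, 0.28], "rot": [0, 0, 0], "grip": -1}
    - {"linear": [0, 0, 0.28], "rot": [0, 0, 0], "grip": -1}
    - {"linear": [0, 0, 0.28], "rot": [0, 0, 0], "grip": -1}
    - {"linear": [0, 0, 0.28], "rot": [0, 0, 0], "grip": -1}

```text
time: 12.1
ee_pos: [0.5104, 0.1863, 0.2556]
eef_rot: [0.548, 0.836, -0.0, -0.0]
ft_force: [0.6, -0.2, 1.0]
width: 0.0404
```

```bash
python3 - <<'E'
from h import *
np.set_printoptions(precision=4,suppress=True)
s=r.read_state();print(s["time"],s["ee_pos"],s["eef_rot"],s["ft_force"],s["width"])
P={n:cam(n) for n in("scene","wrist","top")}
np.savez("w4",mtx=P["wrist"]["mtx"],extrinsics=P["wrist"]["extrinsics"])
g=lambda x:(255*(x/255.)**.6).astype(np.uint8)
a=P["scene"]["frame"][160:250,385:475];b=P["wrist"]["frame"][100:300,220:420]
save(dict(frame=g(np.hstack([cv2.resize(x,(400,400),interpolation=cv2.INTER_CUBIC) for x in(a,b)]))),"pics/d4.png")
R={}
for n,p in P.items():
    for k,z in dict(flask_mid=.125,flask_cap=.17,cradle_seat=.085).items():
        for q in r.spot_point(k,p)[:2]:
            x=atz(p,q["location"],z)
            if x[1]>.1: print(n,k,round(q["p"],2),np.array(q["location"]),x);R.setdefault(k,[]).append(ray(p,q["location"]))
print({k:tri(v) for k,v in R.items() if len(v)>1})
E
```

```text
12.1 [0.5104 0.1863 0.2556] [ 0.5484  0.8362 -0.0001 -0.0002] [ 0.5905 -0.1698  0.9734] 0.04039274144476281
scene flask_mid 0.9 [431.6 216.5] [0.5098 0.1852 0.125 ]
scene flask_cap 0.83 [434.8 198.6] [0.5055 0.1836 0.17  ]
scene cradle_seat 0.76 [427.6 228.1] [0.5014 0.1813 0.085 ]
wrist flask_mid 0.75 [313.2 229.5] [0.5055 0.1831 0.125 ]
wrist flask_cap 0.56 [307.1 247.3] [0.5033 0.1789 0.17  ]
top flask_mid 0.65 [215.8 292.7] [0.5053 0.1801 0.125 ]
top flask_cap 0.59 [216.6 291.8] [0.5066 0.1692 0.17  ]
top cradle_seat 0.66 [217.5 294.7] [0.5014 0.1847 0.085 ]
{'flask_mid': array([0.5054, 0.1827, 0.1214]), 'flask_cap': array([0.5044, 0.1771, 0.1666]), 'cradle_seat': array([0.5017, 0.1829, 0.0858])}
```

View pics/d4.png

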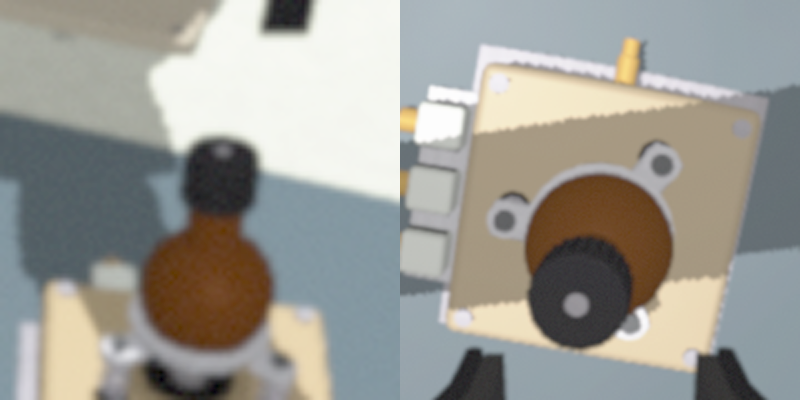

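The flask stands in the ring, ball on the rim, leaning slightly toward −x/−y: cap dot at (577,305), ball centre near (600,245). Before regrasping I want to know why it slipped, so I'll check the finger geometry against the image.

```bash
python3 - <<'E'
from h import *
from scipy.spatial.transform import Rotation as Ro
np.set_printoptions(precision=4,suppress=True)
p=dict(np.load("w4.npz"),fish=True)
K,E=p["mtx"],p["extrinsics"]
def proj(X):
    c=E[:3,:3]@X+E[:3,3];t=np.arctan2(np.hypot(c[0],c[1]),c[2]);u=c[:2]/np.hypot(c[0],c[1])*t
    return np.array([K[0,0]*u[0]+K[0,2],K[1,1]*u[1]+K[1,2]])
s=r.read_state();R=Ro.from_quat([.5484,.8362,-.0001,-.0002]).as_matrix();T=np.array([.5104,.1863,.2556])
for x in(-.0095,0,.0095):
  for y in(-.0202,.0202):
    for z in(.017,0): print(x,y,z,(proj(T+R@[x,y,z])-[220,100])*2+[400,0])
print("tool x,y axes",R[:,0],R[:,1])
# cap top (dot) z ~.183 from viewed crop (577,305); ball outline 525-672 x, top 175
print("dot",atz(p,[220+(577-400)/2,100+305/2],.183))
print("ball",atz(p,[220+(598.5-400)/2,100+248/2],.104))
E
```

```text
-0.0095 -0.0202 0.017 [528.1217 379.3839]
-0.0095 -0.0202 0 [522.2619 404.0661]
-0.0095 0.0202 0.017 [672.6512 379.4184]
-0.0095 0.0202 0 [678.7312 404.0937]
0 -0.0202 0.017 [527.0789 347.4566]
0 -0.0202 0 [520.9605 369.9425]
0 0.0202 0.017 [673.7636 347.5   ]
0 0.0202 0 [680.1144 369.9808]
0.0095 -0.0202 0.017 [526.0984 314.521 ]
0.0095 -0.0202 0 [519.7312 334.5497]
0.0095 0.0202 0.017 [674.8121 314.5739]
0.0095 0.0202 0 [681.4235 334.5998]
tool x,y axes [-0.3985  0.9172  0.0002] [ 0.9172  0.3985 -0.0004]
dot [0.5046 0.1793 0.183 ]
ball [0.51   0.1854 0.104 ]
```

```bash
python3 - <<'E'
from h import *
from scipy.spatial.transform import Rotation as Ro
np.set_printoptions(precision=4,suppress=True)
p=cam("wrist");s=r.read_state();K,E=np.array(p["mtx"]),np.array(p["extrinsics"])
def proj(X):
    c=E[:3,:3]@X+E[:3,3];t=np.arctan2(np.hypot(c[0],c[1]),c[2]);u=c[:2]/np.hypot(c[0],c[1])*t
    return np.array([K[0,0]*u[0]+K[0,2],K[1,1]*u[1]+K[1,2]])
R=Ro.from_quat(s["eef_rot"]).as_matrix();T=np.array(s["ee_pos"]);w=s["width"]/2
print(s["time"],T,s["ft_force"],s["width"])
im=(255*(p["frame"]/255.)**.5).astype(np.uint8)[200:400,187:453].copy();im=cv2.resize(im,(798,600),interpolation=cv2.INTER_CUBIC)
q=lambda v:tuple(int(a) for a in (proj(T+R@np.array(v))-[187,200])*3)
for y in(-w,w):
    pts=[q([x,y,z]) for x,z in((-.0095,.017),(.0095,.017),(.0095,-.015),(-.0095,-.015))]
    cv2.polylines(im,[np.array(pts)],True,(255,0,0),2)
cv2.circle(im,q([0,0,0]),5,(0,255,0),-1)
save(dict(frame=im),"pics/f.png")
E
```

```text
12.75 [0.5105 0.1863 0.256 ] [0.0056 0.6188 0.4036] 0.08553930438594116
```

View pics/f.png

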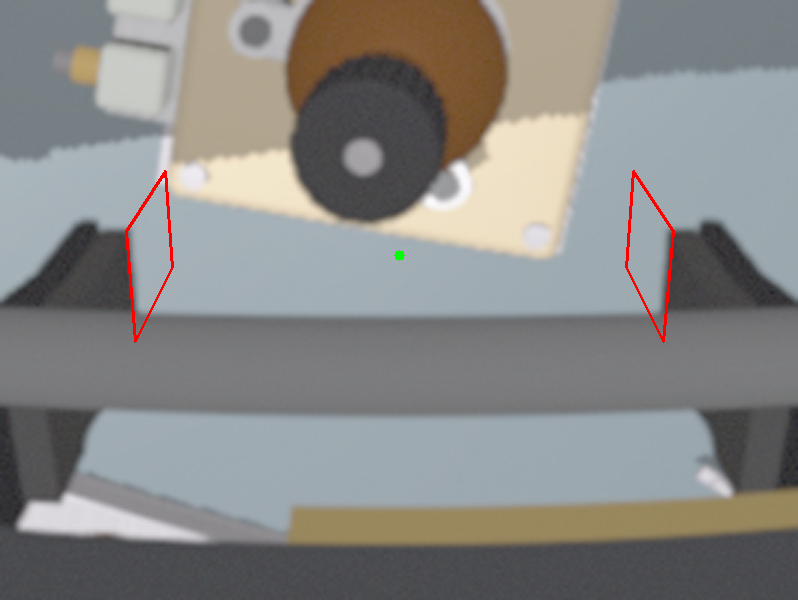

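The overlay settles it. The finger pads end at about z = −13 mm in tool coordinates, roughly 30 mm short of the stated fingertips at +17 mm. So I had only gripped the cap's top edge (32 mm wide), and the 60 N squeezed it off. Regrasping about 25 mm lower on the reported height; the jaw axis matches the lean direction, so closing will straighten the flask.

apply_moves:
  commands:
    - {"linear": [0.005, -0.012, -0.05], "rot": [0, 0, 0], "grip": -1}
    - {"linear": [0.005, -0.012, -0.13], "rot": [0, 0, 0], "grip": -1}
    - {"linear": [0.005, -0.012, -0.21], "rot": [0, 0, 0], "grip": -1}
    - {"linear": [0.005, -0.012, -0.27], "rot": [0, 0, 0], "grip": -1}
    - {"linear": [0.005, -0.012, -0.31], "rot": [0, 0, 0], "grip": -1}
    - {"linear": [0.005, -0.012, -0.34], "rot": [0, 0, 0], "grip": -1}
    - {"linear": [0.005, -0.012, -0.363], "rot": [0, 0, 0], "grip": -1}
    - {"linear": [0.005, -0.012, -0.363], "rot": [0, 0, 0], "grip": -1}
    - {"linear": [0.005, -0.012, -0.363], "rot": [0, 0, 0], "grip": -1}
  newtons: 20

```text
time: 13.65
ee_pos: [0.5123, 0.1829, 0.1475]
eef_rot: [0.548, 0.836, 0.0, 0.0]
ft_force: [-0.1, -0.4, -0.2]
width: 0.0871
```

apply_moves:
  commands:
    - {"linear": [0, 0, 0], "rot": [0, 0, 0], "grip": 1}
    - {"linear": [0, 0, 0], "rot": [0, 0, 0], "grip": 1}
    - {"linear": [0, 0, 0], "rot": [0, 0, 0], "grip": 1}
    - {"linear": [0, 0, 0], "rot": [0, 0, 0], "grip": 1}
    - {"linear": [0, 0, 0], "rot": [0, 0, 0], "grip": 1}
    - {"linear": [0, 0, 0], "rot": [0, 0, 0], "grip": 1}
    - {"linear": [0, 0, 0], "rot": [0, 0, 0], "grip": 1}
    - {"linear": [0, 0, 0], "rot": [0, 0, 0], "grip": 1}

```text
time: 14.45
ee_pos: [0.5118, 0.1827, 0.147]
eef_rot: [0.548, 0.836, -0.0, -0.0]
ft_force: [-1.4, -0.4, 1.1]
width: 0.0355
```

Width is 35.5 mm, a full cap grip. Raising the grip force, straightening the last 4 mm, and then pressing.

apply_moves:
  commands:
    - {"linear": [0, 0, 0], "rot": [0, 0, 0], "grip": 1}
    - {"linear": [-0.002, 0.004, 0], "rot": [0, 0, 0], "grip": 1}
    - {"linear": [-0.004, 0.008, 0], "rot": [0, 0, 0], "grip": 1}
    - {"linear": [-0.005, 0.012, 0], "rot": [0, 0, 0], "grip": 1}
    - {"linear": [-0.005, 0.012, 0], "rot": [0, 0, 0], "grip": 1}
    - {"linear": [-0.005, 0.012, -0.01], "rot": [0, 0, 0], "grip": 1}
    - {"linear": [-0.005, 0.012, -0.02], "rot": [0, 0, 0], "grip": 1}
    - {"linear": [-0.005, 0.012, -0.03], "rot": [0, 0, 0], "grip": 1}
    - {"linear": [-0.005, 0.012, -0.03], "rot": [0, 0, 0], "grip": 1}
  newtons: 45

```text
time: 15.35
ee_pos: [0.5109, 0.1851, 0.138]
eef_rot: [0.549, 0.836, -0.001, 0.001]
ft_force: [-0.5, -7.0, 4.1]
width: 0.0351
```

apply_moves:
  commands:
    - {"linear": [0.002, -0.005, 0], "rot": [0, 0, 0], "grip": 1}
    - {"linear": [0.002, -0.005, 0], "rot": [0, 0, 0], "grip": 1}

```text
time: 15.55
ee_pos: [0.5114, 0.184, 0.1384]
eef_rot: [0.549, 0.836, -0.0, 0.0]
ft_force: [-2.0, -5.6, 4.4]
width: 0.0348
```

apply_moves:
  commands:
    - {"linear": [0, 0, -0.01], "rot": [0, 0, 0], "grip": 1}
    - {"linear": [0, 0, -0.02], "rot": [0, 0, 0], "grip": 1}
    - {"linear": [0, 0, -0.025], "rot": [0, 0, 0], "grip": 1}
    - {"linear": [0, 0, -0.025], "rot": [0, 0, 0], "grip": 1}

```text
time: 15.95
ee_pos: [0.5114, 0.1842, 0.1308]
eef_rot: [0.549, 0.836, -0.0, 0.0]
ft_force: [-2.1, -5.7, 7.5]
width: 0.0353
```

apply_moves:
  commands:
    - {"linear": [-0.003, -0.005, 0], "rot": [0, 0, 0], "grip": 1}
    - {"linear": [-0.005, -0.008, 0], "rot": [0, 0, 0], "grip": 1}
    - {"linear": [-0.005, -0.008, 0], "rot": [0, 0, 0], "grip": 1}

```text
time: 16.25
ee_pos: [0.5112, 0.183, 0.1318]
eef_rot: [0.549, 0.836, 0.002, 0.001]
ft_force: [2.5, -2.5, 6.6]
width: 0.0349
```

apply_moves:
  commands:
    - {"linear": [0, 0, -0.005], "rot": [0, 0, 0], "grip": 1}
    - {"linear": [0, 0, -0.01], "rot": [0, 0, 0], "grip": 1}
    - {"linear": [0, 0, -0.01], "rot": [0, 0, 0], "grip": 1}

```text
time: 16.55
ee_pos: [0.5112, 0.183, 0.1289]
eef_rot: [0.549, 0.836, 0.002, 0.001]
ft_force: [2.2, -2.2, 7.5]
width: 0.035
```

Lateral load has dropped to about 3 N. Continuing in small steps until the force rises steeply, which marks the stop.

apply_moves:
  commands:
    - {"linear": [0, 0, -0.005], "rot": [0, 0, 0], "grip": 1}
    - {"linear": [0, 0, -0.005], "rot": [0, 0, 0], "grip": 1}

```text
time: 16.75
ee_pos: [0.5115, 0.1831, 0.1287]
eef_rot: [0.549, 0.836, 0.002, 0.002]
ft_force: [-1.6, -5.1, 20.6]
width: 0.0351
```

apply_moves:
  commands:
    - {"linear": [0, 0, -0.005], "rot": [0, 0, 0], "grip": 1}
    - {"linear": [0, 0, -0.005], "rot": [0, 0, 0], "grip": 1}

```text
time: 16.95
ee_pos: [0.5118, 0.1831, 0.1285]
eef_rot: [0.549, 0.836, 0.002, 0.002]
ft_force: [-6.6, -7.7, 33.8]
width: 0.0351
```

apply_moves:
  commands:
    - {"linear": [0, 0, 0.004], "rot": [0, 0, 0], "grip": 1}
    - {"linear": [0, 0, 0.004], "rot": [0, 0, 0], "grip": 1}
    - {"linear": [0, 0, 0.004], "rot": [0, 0, 0], "grip": 1}

```text
time: 17.25
ee_pos: [0.5116, 0.183, 0.1287]
eef_rot: [0.549, 0.836, 0.002, 0.002]
ft_force: [-2.3, -5.4, 24.1]
width: 0.0351
```

```bash
python3 - <<'E'
from h import *
np.set_printoptions(precision=4,suppress=True)
P={n:cam(n) for n in("scene","wrist","top")}
s=r.read_state();print(s["time"],s["ee_pos"],s["ft_force"],s["torque"],s["width"])
for n,p in P.items():
    for k,z in dict(flask_mid=.107,flask_cap=.152,cradle_seat=.067).items():
        for q in r.spot_point(k,p)[:2]:
            x=atz(p,q["location"],z)
            if x[1]>.1: print(n,k,round(q["p"],2),x)
g=lambda x:(255*(x/255.)**.6).astype(np.uint8)
a=P["scene"]["frame"][165:285,370:490];b=P["wrist"]["frame"][120:320,220:420]
save(dict(frame=g(np.hstack([cv2.resize(x,(400,400),interpolation=cv2.INTER_CUBIC) for x in(a,b)]))),"pics/z.png")
E
```

```text
17.4 [0.5116 0.183  0.1286] [-2.8748 -5.4452 23.1165] [-1.26    0.6934  0.0294] 0.03545653304880403
scene flask_mid 0.84 [0.507  0.1783 0.107 ]
scene flask_cap 0.59 [0.5174 0.1838 0.152 ]
scene cradle_seat 0.81 [0.5127 0.1815 0.067 ]
wrist flask_mid 0.89 [0.5082 0.1839 0.107 ]
wrist flask_cap 0.62 [0.5091 0.1832 0.152 ]
top flask_mid 0.48 [0.5041 0.1892 0.107 ]
top flask_cap 0.75 [0.5147 0.1797 0.152 ]
top cradle_seat 0.42 [0.5078 0.1856 0.067 ]
```

View pics/z.png

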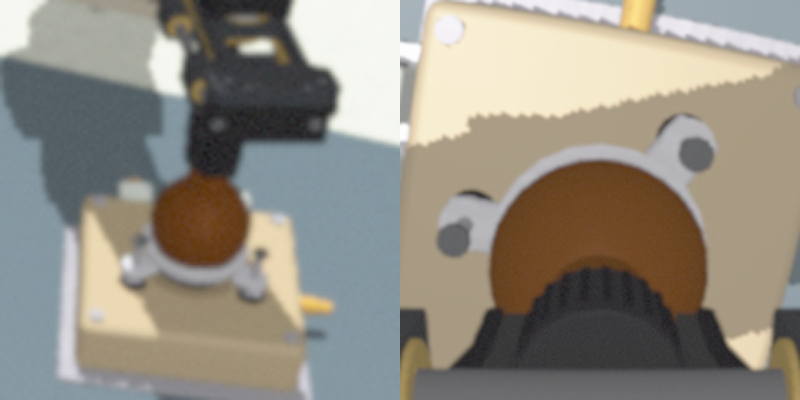

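The ring has slid down its guide screws: the heads now stand clear above the ears at (262,262) in the scene crop and (455,238)/(695,153) in the wrist crop. The flask is upright and gripped. Handing in.

```bash
python3 - <<'E'
from h import *
print(r.close_job()); s=r.read_state();print(s["time"],s["ft_force"],s["width"])
E
```

```text
the job is handed in; nothing more can be done
None
the job is handed in; nothing more can be done
```

The flask is in the dock with the ring pressed to its stop. I handed the job in at about 17.4 s with the arm still gripping the flask and pushing down. I didn't touch the other two bottles or the screwdriver. I took the brown flask from the end of the tray, not the green look-alike outside it.

**Slip on the way:** the fingertips end about 30 mm higher than stated, so my first grip caught only the top edge of the cap. When I raised the grip to 60 N over the dock, the jaws came off. The flask dropped less than 20 mm into the ring, where it stood leaning about 5°. I gripped it again lower on the cap (35.5 mm opening), straightened it and pressed down.

**Last checks:**
- **Stop reached:** the tool moved down about 18.4 mm, and the force jumped from 7.5 N to 34 N over the last 0.4 mm. I eased it back to hold at about 23 N.
- **Ring position:** in the last pictures the ring sits well down its guide screws, and the flask looks upright.
- **Grip:** the opening is steady at 35 mm, with a side force of about 6 N remaining.
- **Disagreements:** position readings for the flask and ring differed by up to about 1 cm between cameras, so I relied on force and travel for the final check.

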